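Sort the food from the chopping board

TASK

Clear the food off the chopping board and sort it: the lemon into the round steel bowl, the onion into the slatted wooden crate, the garlic bulb into the terracotta pot, and both chillies onto the low white oblong dish, lying flat side by side along its length. Set each thing down gently, without dropping it, and leave the salt pot where it stands on the board.

Things in the scene. Friction and masses are not known exactly. Their poses are not given: they have to be found in the camera images.
- lemon: A yellow lemon lying on its side: 80 mm long with a small nipple at each end, 56 mm thick. Origin at its centre, 28 mm above what it lies on; x axis along its length. About 110 g; a flat underneath keeps it from rolling. It starts on the chopping board (a wooden slab 250 x 350 mm, its top 18 mm above the counter, with a short handle on the far side); the six things on the board stand in two loose rows of three, centres about 110 mm or more apart.
- onion: A purple-red onion standing root down: round, 60 mm across at its widest, 64 mm high with a thin neck. Origin on its axis at the widest height, 26 mm above its flat root end; z axis up through the neck. About 120 g. It starts on the board.
- garlic: An off-white garlic bulb standing upright: 46 mm across at its widest, 50 mm high, narrowing to a thin neck. Origin on its axis at the widest height, 16 mm above its flat base; z axis up. About 50 g. It starts on the board.
- chilli_a: A red chilli, lying: a straight round body 80 mm long, 18 mm thick from its stem end to beyond the middle, then tapering to a point; a 12 mm thin green stem. Origin on its axis, 9 mm above what it lies on, 35 mm from the stem end of the body and 45 mm from the point; x axis along it towards the point. 25 g; a small flat keeps it from rolling. It starts on the board.
- chilli_b: A red chilli, lying: a straight round body 80 mm long, 18 mm thick from its stem end to beyond the middle, then tapering to a point; a 12 mm thin green stem. Origin on its axis, 9 mm above what it lies on, 35 mm from the stem end of the body and 45 mm from the point; x axis along it towards the point. 25 g; a small flat keeps it from rolling. Same as the other chilli; they may be placed either way round and in either order. It starts on the board.
- salt_pot: A straight round white pot with a wooden lid, 54 mm across, 44 mm high, loose on the board among the food. Origin at the centre of its underside. Not to be moved.
- bowl: A round steel bowl, fixed: rim 156 mm across, 55 mm high, flaring from a base 110 mm across; wall 4 mm, inner floor 5 mm above the counter. Origin at the centre of its underside. The four places stand two on each side of the board, any of them in any of the four spots, at least 10 mm apart.
- crate: A square pale wooden crate with slatted sides, open on top, fixed: 150 x 150 mm outside, 55 mm high, wall 6 mm (138 mm square inside), inner floor 6 mm above the counter. Origin at the centre of its underside; x and y along its sides.
- garlic_pot: A round open terracotta pot, fixed: 128 mm across the rim, 55 mm high, wall 5 mm (at least 105 mm across inside), inner floor 5 mm above the counter. Origin at the centre of its underside.
- dish: A low white oblong dish, fixed: 160 mm long (its y axis) by 110 mm wide (its x axis), rim 12 mm high and 5 mm thick, inner floor 5 mm above the counter (150 x 100 mm inside). Origin at the centre of its underside.

How it is judged:
By the outcome, as a careful person would: the job done as asked, in the order asked, and still so for the second after the job is handed in, with the robot touching nothing.
It also fails if it takes over 131 s, if anything falls off the work surface, if the arm or the gripper's body presses on something with over 40 N, if the wrist force passes 120 N, or if a joint passes its speed limit or range.

ROBOT

A 6-joint arm with a two-finger parallel gripper is mounted at the origin on the work surface. World frame = base frame: x ahead of the robot, y to its left, z up, the work surface at z = 0. Lengths are in mm, angles in rad, forces in N, time in s.
With the tool pointing down it reaches from about 350 to 875 mm from the base axis. Payload 4.2 kg.
Tool frame: the origin (TCP) lies on the front face of the gripper's body, between the roots of the fingers; the fingertips stand 70 mm ahead of it and the grasp point (between the pads) lies 51 mm ahead of it; z points along the fingers, y is the line along which they close (so a half turn about z gives the same grasp; the last joint's range is limited). The gripper opens to 87 mm and grips with 3 to 60 N. Pads are 19 mm wide; open, the fingers measure 117 mm over their backs; the gripper's body (75 mm by 190 mm) begins 51 mm behind the grasp point.
Start: joints at [-0.898, 0.385, 0.008, 0, -1.194, -0.259], TCP at [251.32, -572.222, 292.25] pointing down, gripper open.
Joint ranges: [-3.14, 3.14], [-1.21, 2.06], [-1.07, 1.41], [-3.16, 2.05], [-2.99, -0.16], [-3.1, 3.1]. Speed limits (rad/s): [2.79, 2.79, 3.14, 3.14, 3.14, 3.14].

INTERFACE

Orientations are given as a unit quaternion [x, y, z, w].
In Python, from rig import * gives the robot as it stands.
- The arm moves only by the tool apply_moves, never from a script. Its argument "deltas" is a list of rows, each an object of numbers: "hand": the opening, from 0 (shut) to 1 (fully open); "tx", "ty", "tz": the shift along the tool's x, y, z as a fraction of full scale; "rx", "ry", "rz": the turn, a rotation vector about the tool's x, y, z as a fraction of full scale. A call has 1 to 20 rows; each row is the pose to reach, as a shift and turn from the pose commanded when the call began, along the tool's axes at that moment; what a row does not reach only later rows make up. Full scale, the value 1, is 400 mm for a shift and 90 degrees for a turn. A row lasts 1/10 s, in which the tool goes at most 50 mm and 8.59 degrees, less where a joint would pass 70% of its speed; a pose out of reach is approached as far as the arm can. A call with a number of a shift or a turn outside -1 to 1 is refused whole. A call with a gripper value outside its range is refused whole. The fingers move at their own pace and stop on an object; the grip force is fixed at half the most. Time passes only in rows, so rows that repeat a pose let the fingers close. It gives the time, the measured TCP pose, the force, the opening and the grip force at its end, in the units of the state.
- get_state(): the state, without advancing time (a new reading comes with each control period).
- snapshot(name): name is "scene" or "top" or "wrist"; returns the picture (420x560x3 uint8, blue, green, red); there is no depth.
- get_calibration(name): a dict with "vfov" (degrees; the focal length in pixels is half the picture's height over the tangent of half this angle, whatever the lens; pixels are square), "cx", "cy" (the principal point, pixels), "distortion" ([k1, k2, p1, p2, k3] as OpenCV has them; the pictures are not rectified), "rvec" (rotation vector, rad) and "tvec" (3), from world to camera coordinates, as OpenCV has them. Camera axes: x right, y down, z forward; pixel columns grow to the right and rows downward; lengths in mm; the calibration is good to about 2 mm. A picture is of the moment at which its call begins: read the wrist's pose just before it. get_calibration takes no time and is no camera call; for the wrist camera it gives the pose at the moment of the call.
- close_job(): hands the job in; it is judged then, once.
The state is a dict: "time": time; "q": joint angles; "qvel": joint speeds; "joint_torque": joint torques, N m; "eef_pos": TCP position; "ee_rot": TCP orientation; "force": force on the tool from outside, world axes, zero at the start; "moment": the same for the moment, N m; "opening": finger opening in mm; "grip_force": force on a finger pad.
Only numpy, scipy, OpenCV 4.12 (cv2) and the standard library are available. Lean on these libraries where they do the work, as an engineer would, in place of code of your own. Each camera call takes 0.05 s, during which the arm holds its last target. There are 200 camera calls.

## Working session

There is one attempt and no reset: what is moved stays moved. The work goes in short steps, Python scripts to look and compute and a tool call to move; the robot and the scene stay as the last step left them, time stands still between calls to the robot, and variables do not carry over. Pictures are saved under pics/ and viewed, at most 14 in all, crops included, and the job is handed in when it is done.

Besides the shell and the picture viewer there is one more tool, called as name(argument=value, ...) on one line, values as JSON. apply_moves: Moves the arm, as the interface text tells. Its arguments: {"type":"object","properties":{"deltas":{"type":"array"}},"required":["deltas"]}

```bash
mkdir -p pics; ls; python3 - <<'E'
from rig import *
import cv2
for n in ("top","scene"):
    im=snapshot(n); cv2.imwrite(f"pics/{n}0.png",im); c=get_calibration(n); print(n,c)
s=get_state(); print(s)
E
```

```text
pics
top {'vfov': 46.737393574377435, 'cx': 286.26476126843306, 'cy': 219.00821421867968, 'distortion': array([-0.16675817,  0.        ,  0.        ,  0.        ,  0.        ]), 'rvec': array([ 2.20357695, -2.15697446,  0.04896759]), 'tvec': array([-2.30630778e-01,  5.47591659e+02,  1.30275649e+03])}
scene {'vfov': 57.17428702533944, 'cx': 281.40692956841025, 'cy': 208.06114938997908, 'distortion': array([-0.00398334,  0.        ,  0.        ,  0.        ,  0.        ]), 'rvec': array([ 0.94360106,  2.27661428, -1.21804548]), 'tvec': array([ 368.877888  , -119.08758837, 1141.94123178])}
{'time': 0.1, 'q': array([-8.98356502e-01,  3.85439453e-01,  6.75999840e-03, -4.13728184e-04,
       -1.19399497e+00, -2.58625326e-01]), 'qvel': array([-6.16514182e-04, -1.13119394e-03,  2.72069581e-03,  1.59024774e-03,
       -1.10576249e-05, -2.86528045e-04]), 'joint_torque': array([-3.02156368e-04, -3.91690314e+01,  1.87934232e+01,  4.23197508e+00,
        1.34688400e-02, -7.02965417e-05]), 'eef_pos': array([ 251.18347927, -571.8619217 ,  291.2953117 ]), 'ee_rot': array([-2.05359338e-01,  9.78686172e-01,  9.25431872e-04, -2.49719462e-04]), 'force': array([ 0.18024964, -0.26569136, -0.06023554]), 'moment': array([ 0.00181693, -0.01004507, -0.05481732]), 'grip_force': 0.0, 'opening': 86.97201434837206}
```

```bash
python3 - <<'E'
import cv2
im=cv2.imread("pics/top0.png"); cv2.imwrite("pics/top0b.png",cv2.resize(im,(800,600),interpolation=cv2.INTER_CUBIC))
E
```

```text
(no output)
```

View pics/top0b.png

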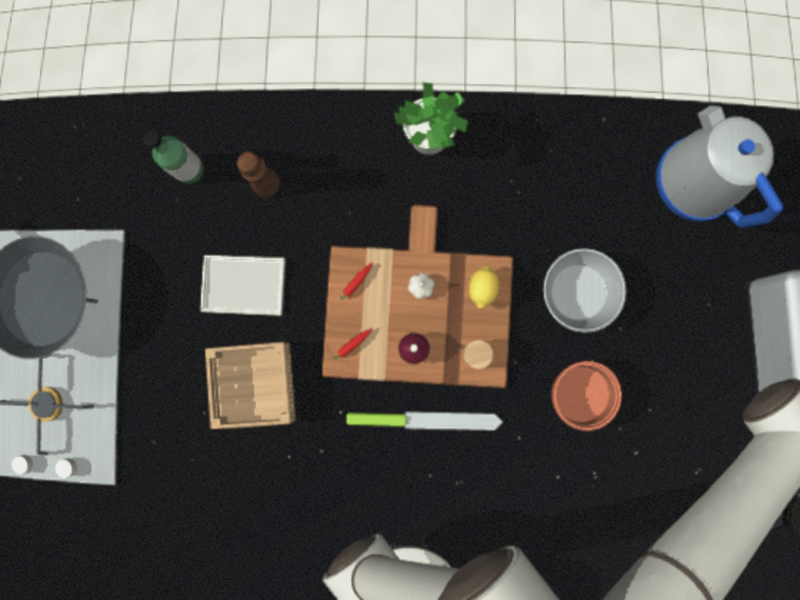

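View pics/scene0.png

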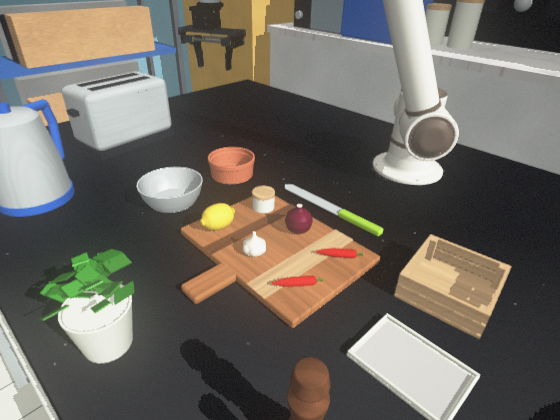

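The top view (800 px scale) shows, left of the board, the dish (243,285) and crate (250,386), and on the right the bowl (585,290) and pot (587,396). On the board are the chillies (357,281) and (356,342), garlic (421,286), lemon (484,288), onion (414,348) and salt (479,354). I'll enlarge it for exact pixels.

```bash
python3 - <<'E'
import cv2
im=cv2.imread("pics/top0.png")
cv2.imwrite("pics/c1.png",cv2.resize(im[165:285,220:370],(750,600),interpolation=cv2.INTER_CUBIC))
cv2.imwrite("pics/c2.png",cv2.resize(im[165:310,135:445],(800,374),interpolation=cv2.INTER_CUBIC))
E
cat > h.py <<'E'
import numpy as np, cv2
from rig import *
from scipy.spatial.transform import Rotation as R
def cam(n,c=None):
    c=c or get_calibration(n); f=210/np.tan(np.radians(c['vfov'])/2)
    K=np.array([[f,0,c['cx']],[0,f,c['cy']],[0,0,1]]); return K,c['distortion'],c['rvec'],c['tvec']
def px2w(n,pts,z,c=None):
    K,d,rv,tv=cam(n,c); u=cv2.undistortPoints(np.array(pts,float).reshape(-1,1,2),K,d).reshape(-1,2)
    Rm=cv2.Rodrigues(rv)[0]; o=-Rm.T@tv; D=np.c_[u,np.ones(len(u))]@Rm
    return o+D*((np.broadcast_to(z,len(u))-o[2])/D[:,2])[:,None]
def w2px(n,P,c=None):
    K,d,rv,tv=cam(n,c); return cv2.projectPoints(np.array(P,float),rv,tv,K,d)[0].reshape(-1,2)
def plan(pos,yaw):
    """grasp-point target (pos) with fingers closing along world angle yaw, tool down; prints fractions for a call"""
    s=get_state(); R0=R.from_quat(s['ee_rot']); 
    t=np.array(pos,float)+[0,0,51]
    best=None
    for k in(-1,0,1):
        y=np.array([np.cos(yaw+k*np.pi),np.sin(yaw+k*np.pi),0]); z=np.array([0,0,-1.]); 
        Rt=R.from_matrix(np.c_[np.cross(y,z),y,z]); rv=(R0.inv()*Rt).as_rotvec()
        if best is None or np.linalg.norm(rv)<np.linalg.norm(best): best=rv
    d=R0.inv().apply(t-s['eef_pos'])
    print('t',np.round(d/400,4),'r',np.round(best/(np.pi/2),4),'t=%.1f'%s['time'])
E
```

```text
(no output)
```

View pics/c1.png

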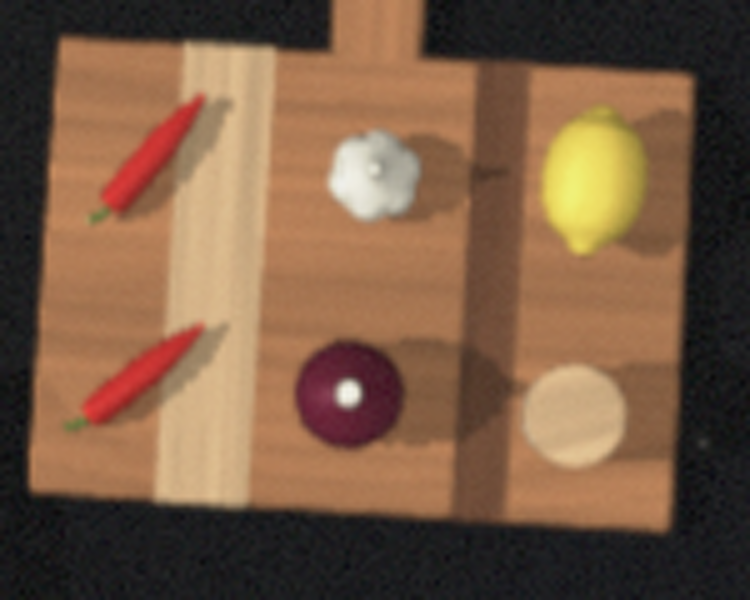

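View pics/c2.png

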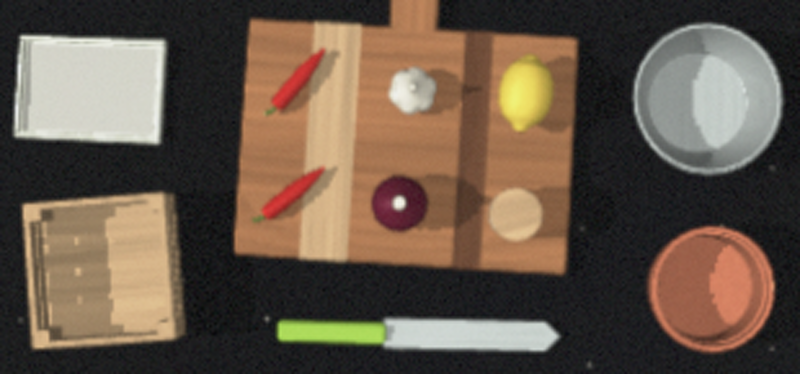

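c1: the upper chilli runs from stem end (112,203) to tip (203,97), the lower one from (93,413) to (203,327). Garlic is at (375,174), onion (350,394), lemon (595,181) with ends (602,108) and (582,252), salt (575,416). c2: bowl (708,98), pot (711,289), dish corners (20,35)…(161,144), crate rim (23,205),(165,194),(176,337),(33,349).

```bash
python3 - <<'E'
from h import *
a=lambda p:(np.array(p)+.5)/5+[220,165]-.5
b=lambda p:(np.array(p)+.5)*[310/800,145/374]+[135,165]-.5
def show(n,p,z):
    w=px2w("top",p,z); print(n,np.round(w[:,:2],1).tolist()); return w
def ang(w): d=w[1]-w[0]; print('   len %.1f ang %.3f'%(np.hypot(*d[:2]),np.arctan2(d[1],d[0])))
show('board',a([(59,37),(693,72),(670,532),(28,493)]),18)
show('lemonC',a([(595,181)]),46); ang(show('lem ends',a([(582,252),(602,108)]),46))
show('onion',a([(350,394)]),44); show('garlic',a([(375,174)]),34); show('salt',a([(575,416)]),62)
for n,p in(('chU',[(112,203),(203,97)]),('chL',[(93,413),(203,327)])):
    w=show(n,a(p),27); ang(w); print(np.round(w[0]+(w[1]-w[0])*35/80,1))
w=show('dish',b([(20,35),(166,40),(161,144),(14,137)]),12); print(w.mean(0)); ang(w[[1,0]]); ang(w[[2,3]])
w=show('bowl',b([(708,98.5),(634,98),(782,98)]),55)
show('pot',b([(711.5,289),(648,289),(775,289)]),55)
w=show('crate',b([(23,205),(165,194),(176,337),(33,349)]),55); print(w.mean(0)); ang(w[[1,0]])
plan([w[0][0],0,200],0)
E
```

```text
board [[673.7, 165.0], [661.2, -182.9], [410.4, -173.7], [423.7, 174.7]]
lemonC [[597.2, -127.4]]
lem ends [[559.1, -121.0], [636.4, -130.7]]
   len 77.9 ang -0.124
onion [[481.1, 0.7]]
garlic [[599.7, -10.1]]
salt [[471.8, -117.5]]
chU [[581.8, 132.1], [640.6, 84.1]]
   len 75.8 ang -0.684
[607.6 111.1  27. ]
chL [[468.0, 139.2], [515.7, 80.9]]
   len 75.4 ang -0.885
[488.9 113.7  27. ]
dish [[653.8, 417.1], [650.4, 255.4], [538.5, 256.8], [542.7, 418.8]]
[596.35506784 337.04328481  12.        ]
   len 161.7 ang 1.550
   len 162.0 ang 1.545
bowl [[594.9, -315.1], [593.7, -237.9], [597.3, -393.4]]
pot [[399.1, -320.6], [398.2, -254.8], [399.8, -387.3]]
crate [[469.4, 392.3], [484.7, 242.2], [338.3, 226.8], [320.4, 377.1]]
[403.18412858 309.60027324  55.        ]
   len 150.8 ang 1.672
t [-1.0743  1.0895  0.1027] r [ 1.100e-03  6.000e-04 -7.367e-01] t=0.1
```

```bash
cat >> h.py <<'E'
def plans(*wps):
    print('q6 %.2f'%get_state()['q'][5], 'pos',np.round(get_state()['eef_pos'],1))
    for x,y,z,yaw in wps: plan([x,y,z],yaw)
E
python3 - <<'E'
from h import *
plans((597.2,-127.4,150,np.pi/2-.124),(597.2,-127.4,75,np.pi/2-.124))
E
```

```text
q6 -0.26 pos [ 251.2 -571.9  291.3]
t [-1.2387  0.6693  0.2269] r [ 0.0012 -0.0004  0.3423] t=0.1
t [-1.2388  0.6689  0.4144] r [ 0.0012 -0.0004  0.3423] t=0.1
```

apply_moves(deltas=[{"tx":-0.95,"ty":0.51,"tz":0.1,"rz":0.342,"hand":1},{"tx":-0.95,"ty":0.51,"tz":0.1,"rz":0.342,"hand":1},{"tx":-0.95,"ty":0.51,"tz":0.1,"rz":0.342,"hand":1},{"tx":-0.95,"ty":0.51,"tz":0.1,"rz":0.342,"hand":1},{"tx":-0.95,"ty":0.51,"tz":0.1,"rz":0.342,"hand":1},{"tx":-0.95,"ty":0.51,"tz":0.1,"rz":0.342,"hand":1},{"tx":-0.95,"ty":0.51,"tz":0.1,"rz":0.342,"hand":1},{"tx":-0.95,"ty":0.51,"tz":0.1,"rz":0.342,"hand":1},{"tx":-0.95,"ty":0.51,"tz":0.1,"rz":0.342,"hand":1},{"tx":-0.95,"ty":0.51,"tz":0.1,"rz":0.342,"hand":1}])

```text
invalid input
```

```bash
python3 - <<'E'
from h import *
plans((597.2,-127.4,110,np.pi/2-.124),(597.2,-127.4,44,np.pi/2-.124))
cv2.imwrite("pics/w1.png",snapshot("wrist"))
print(get_calibration("wrist"))
E
```

```text
q6 -0.26 pos [ 251.2 -571.9  291.3]
t [-1.2388  0.6691  0.3269] r [ 0.0012 -0.0004  0.3423] t=0.1
t [-1.2388  0.6688  0.4919] r [ 0.0012 -0.0004  0.3423] t=0.1
{'vfov': 66.9363323117156, 'cx': 283.71820605479417, 'cy': 210.3479375973837, 'distortion': array([-0.03620132,  0.        ,  0.        ,  0.        ,  0.        ]), 'rvec': array([-1.61817471, -2.47632788, -0.37171726]), 'tvec': array([623.60697818, -35.57430867, 391.14820921])}
```

View pics/w1.png

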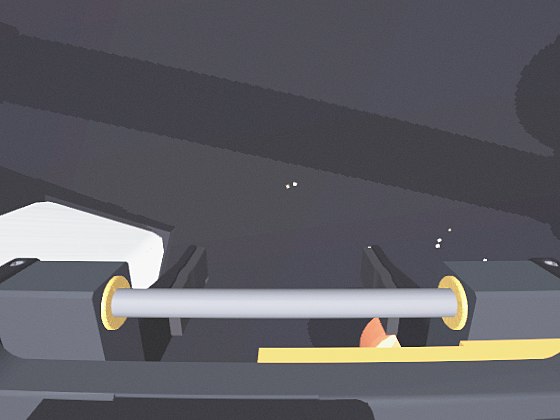

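The wrist view shows only bare counter and the fingers, because the call was refused and the arm hasn't moved. I'll resend with every key.

apply_moves(deltas=[{"tx":-0.95,"ty":0.51,"tz":0.1,"rx":0,"ry":0,"rz":0.342,"hand":1},{"tx":-0.95,"ty":0.51,"tz":0.1,"rx":0,"ry":0,"rz":0.342,"hand":1},{"tx":-0.95,"ty":0.51,"tz":0.1,"rx":0,"ry":0,"rz":0.342,"hand":1},{"tx":-0.95,"ty":0.51,"tz":0.1,"rx":0,"ry":0,"rz":0.342,"hand":1},{"tx":-0.95,"ty":0.51,"tz":0.1,"rx":0,"ry":0,"rz":0.342,"hand":1},{"tx":-0.95,"ty":0.51,"tz":0.1,"rx":0,"ry":0,"rz":0.342,"hand":1},{"tx":-0.95,"ty":0.51,"tz":0.1,"rx":0,"ry":0,"rz":0.342,"hand":1},{"tx":-0.95,"ty":0.51,"tz":0.1,"rx":0,"ry":0,"rz":0.342,"hand":1},{"tx":-0.95,"ty":0.51,"tz":0.1,"rx":0,"ry":0,"rz":0.342,"hand":1},{"tx":-0.95,"ty":0.51,"tz":0.1,"rx":0,"ry":0,"rz":0.342,"hand":1},{"tx":-0.95,"ty":0.51,"tz":0.1,"rx":0,"ry":0,"rz":0.342,"hand":1}])

```text
time: 1.25
eef_pos: [517.5, -231.7, 251.7]
ee_rot: [0.061, 0.998, 0.0, -0.001]
force: [0.5, 0.9, 0.1]
opening: 87.2
grip_force: 0.0
```

```bash
python3 - <<'E'
from h import *
plans((597.2,-127.4,110,np.pi/2-.124),(597.2,-127.4,44,np.pi/2-.124))
E
```

```text
q6 -1.56 pos [ 517.5 -231.7  251.7]
t [-0.1665  0.2828  0.2266] r [ 0.0001 -0.0008  0.0017] t=1.2
t [-0.1667  0.2828  0.3916] r [ 0.0001 -0.0008  0.0017] t=1.2
```

apply_moves(deltas=[{"tx":-0.167,"ty":0.283,"tz":0.15,"rx":0,"ry":0,"rz":0.002,"hand":1},{"tx":-0.167,"ty":0.283,"tz":0.2,"rx":0,"ry":0,"rz":0.002,"hand":1},{"tx":-0.167,"ty":0.283,"tz":0.227,"rx":0,"ry":0,"rz":0.002,"hand":1},{"tx":-0.167,"ty":0.283,"tz":0.227,"rx":0,"ry":0,"rz":0.002,"hand":1},{"tx":-0.167,"ty":0.283,"tz":0.26,"rx":0,"ry":0,"rz":0.002,"hand":1},{"tx":-0.167,"ty":0.283,"tz":0.3,"rx":0,"ry":0,"rz":0.002,"hand":1},{"tx":-0.167,"ty":0.283,"tz":0.34,"rx":0,"ry":0,"rz":0.002,"hand":1},{"tx":-0.167,"ty":0.283,"tz":0.37,"rx":0,"ry":0,"rz":0.002,"hand":1},{"tx":-0.167,"ty":0.283,"tz":0.39,"rx":0,"ry":0,"rz":0.002,"hand":1},{"tx":-0.167,"ty":0.283,"tz":0.39,"rx":0,"ry":0,"rz":0.002,"hand":1},{"tx":-0.167,"ty":0.283,"tz":0.39,"rx":0,"ry":0,"rz":0.002,"hand":0.5},{"tx":-0.167,"ty":0.283,"tz":0.39,"rx":0,"ry":0,"rz":0.002,"hand":0.5},{"tx":-0.167,"ty":0.283,"tz":0.39,"rx":0,"ry":0,"rz":0.002,"hand":0.5},{"tx":-0.167,"ty":0.283,"tz":0.39,"rx":0,"ry":0,"rz":0.002,"hand":0.5},{"tx":-0.167,"ty":0.283,"tz":0.39,"rx":0,"ry":0,"rz":0.002,"hand":0.5},{"tx":-0.167,"ty":0.283,"tz":0.39,"rx":0,"ry":0,"rz":0.002,"hand":0.5}])

```text
time: 2.85
eef_pos: [597.7, -128.3, 96.6]
ee_rot: [0.063, 0.998, 0.0, 0.0]
force: [0.2, 1.2, 1.7]
opening: 54.3
grip_force: 29.8
```

```bash
python3 - <<'E'
from h import *
y=np.pi/2-.124
plans((597.2,-127.4,145,y),(595,-315,145,y),(595,-315,40,y),(595,-315,33,y))
E
```

```text
q6 -1.75 pos [ 597.7 -128.3   96.6]
t [ 0.0014  0.0022 -0.2484] r [ 0.0001  0.0005 -0.0014] t=2.9
t [-0.0522 -0.4638 -0.2484] r [ 0.0001  0.0005 -0.0014] t=2.9
t [-0.052  -0.4638  0.0141] r [ 0.0001  0.0005 -0.0014] t=2.9
t [-0.052  -0.4638  0.0316] r [ 0.0001  0.0005 -0.0014] t=2.9
```

apply_moves(deltas=[{"tx":0,"ty":0,"tz":-0.06,"rx":0,"ry":0,"rz":0,"hand":0.5},{"tx":0,"ty":0,"tz":-0.15,"rx":0,"ry":0,"rz":0,"hand":0.5},{"tx":0,"ty":0,"tz":-0.22,"rx":0,"ry":0,"rz":0,"hand":0.5},{"tx":-0.01,"ty":-0.08,"tz":-0.24,"rx":0,"ry":0,"rz":0,"hand":0.5},{"tx":-0.02,"ty":-0.18,"tz":-0.24,"rx":0,"ry":0,"rz":0,"hand":0.5},{"tx":-0.03,"ty":-0.28,"tz":-0.24,"rx":0,"ry":0,"rz":0,"hand":0.5},{"tx":-0.045,"ty":-0.38,"tz":-0.24,"rx":0,"ry":0,"rz":0,"hand":0.5},{"tx":-0.052,"ty":-0.44,"tz":-0.24,"rx":0,"ry":0,"rz":0,"hand":0.5},{"tx":-0.052,"ty":-0.464,"tz":-0.24,"rx":0,"ry":0,"rz":0,"hand":0.5},{"tx":-0.052,"ty":-0.464,"tz":-0.22,"rx":0,"ry":0,"rz":0,"hand":0.5},{"tx":-0.052,"ty":-0.464,"tz":-0.17,"rx":0,"ry":0,"rz":0,"hand":0.5},{"tx":-0.052,"ty":-0.464,"tz":-0.12,"rx":0,"ry":0,"rz":0,"hand":0.5},{"tx":-0.052,"ty":-0.464,"tz":-0.07,"rx":0,"ry":0,"rz":0,"hand":0.5},{"tx":-0.052,"ty":-0.464,"tz":-0.03,"rx":0,"ry":0,"rz":0,"hand":0.5},{"tx":-0.052,"ty":-0.464,"tz":0,"rx":0,"ry":0,"rz":0,"hand":0.5},{"tx":-0.052,"ty":-0.464,"tz":0.015,"rx":0,"ry":0,"rz":0,"hand":0.5},{"tx":-0.052,"ty":-0.464,"tz":0.025,"rx":0,"ry":0,"rz":0,"hand":0.5},{"tx":-0.052,"ty":-0.464,"tz":0.025,"rx":0,"ry":0,"rz":0,"hand":0.5},{"tx":-0.052,"ty":-0.464,"tz":0.025,"rx":0,"ry":0,"rz":0,"hand":0.5}])

```text
time: 4.75
eef_pos: [595.1, -315.3, 87.0]
ee_rot: [0.063, 0.998, -0.0, 0.001]
force: [0.3, -0.9, -0.4]
opening: 54.7
grip_force: 29.8
```

```bash
python3 - <<'E'
from h import *
y=np.pi/2-.124
plans((595,-315,33,y)); print(get_state()['force'])
cv2.imwrite("pics/s2.png",snapshot("scene"))
E
```

```text
q6 -1.45 pos [ 595.1 -315.3   87. ]
t [0.0004 0.0007 0.0075] r [-0.0002  0.0009 -0.0015] t=4.8
[ 0.32780541 -0.89379823 -0.36534943]
```

View pics/s2.png

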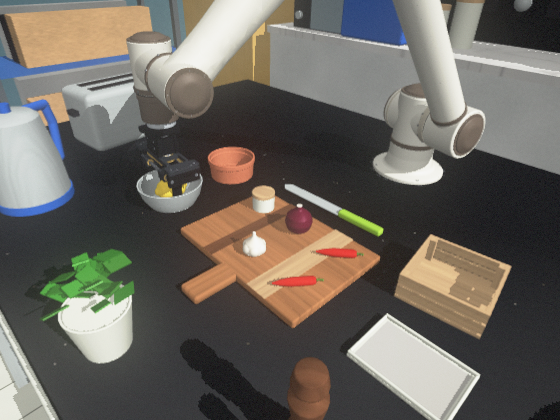

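The scene view shows the lemon held in the bowl at about (170,188) and nothing else disturbed. I'll lower the last 3 mm, release and lift.

apply_moves(deltas=[{"tx":0,"ty":0,"tz":0.003,"rx":0,"ry":0,"rz":0,"hand":0.5},{"tx":0,"ty":0,"tz":0.006,"rx":0,"ry":0,"rz":0,"hand":0.5},{"tx":0,"ty":0,"tz":0.0085,"rx":0,"ry":0,"rz":0,"hand":0.5},{"tx":0,"ty":0,"tz":0.0085,"rx":0,"ry":0,"rz":0,"hand":0.5},{"tx":0,"ty":0,"tz":0.0085,"rx":0,"ry":0,"rz":0,"hand":0.5}])

```text
time: 5.3
eef_pos: [594.8, -315.3, 83.6]
ee_rot: [0.063, 0.998, -0.0, 0.0]
force: [-2.0, 1.2, 4.5]
opening: 54.5
grip_force: 29.9
```

apply_moves(deltas=[{"tx":0,"ty":0,"tz":0,"rx":0,"ry":0,"rz":0,"hand":0.65},{"tx":0,"ty":0,"tz":0,"rx":0,"ry":0,"rz":0,"hand":0.72},{"tx":0,"ty":0,"tz":0,"rx":0,"ry":0,"rz":0,"hand":0.76},{"tx":0,"ty":0,"tz":0,"rx":0,"ry":0,"rz":0,"hand":0.76},{"tx":0,"ty":0,"tz":0,"rx":0,"ry":0,"rz":0,"hand":0.76},{"tx":0,"ty":0,"tz":-0.04,"rx":0,"ry":0,"rz":0,"hand":0.76},{"tx":0,"ty":0,"tz":-0.1,"rx":0,"ry":0,"rz":0,"hand":0.76},{"tx":0,"ty":0,"tz":-0.2,"rx":0,"ry":0,"rz":0,"hand":1},{"tx":0,"ty":0,"tz":-0.3,"rx":0,"ry":0,"rz":0,"hand":1},{"tx":0,"ty":0,"tz":-0.35,"rx":0,"ry":0,"rz":0,"hand":1},{"tx":0,"ty":0,"tz":-0.35,"rx":0,"ry":0,"rz":0,"hand":1}])

```text
time: 6.4
eef_pos: [596.2, -315.9, 227.4]
ee_rot: [0.063, 0.998, -0.001, 0.004]
force: [0.0, 0.6, -0.0]
opening: 84.8
grip_force: 0.0
```

```bash
python3 - <<'E'
from h import *
y=np.pi/2+.102
plans((481.1,.7,150,y),(481.1,.7,44,y))
cv2.imwrite("pics/s3.png",cv2.resize(snapshot("top")[165:310,135:445],(800,374),interpolation=cv2.INTER_CUBIC))
E
```

```text
q6 -1.45 pos [ 596.2 -315.9  227.4]
t [0.3856 0.7492 0.0612] r [-0.0019  0.0051 -0.1452] t=6.4
t [0.3878 0.7498 0.3262] r [-0.0019  0.0051 -0.1452] t=6.4
```

View pics/s3.png

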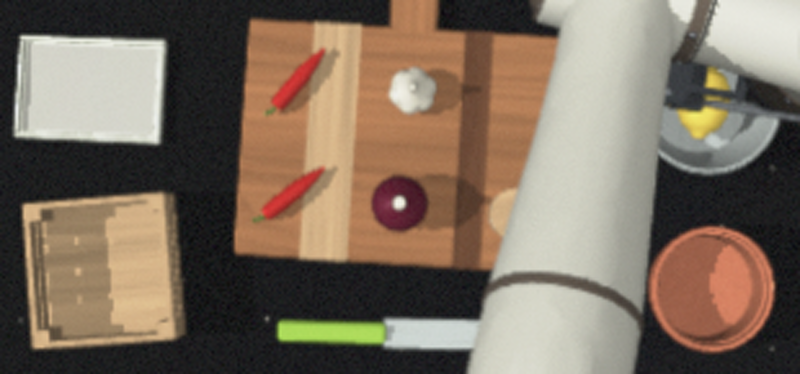

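The lemon lies in the bowl at about (705,105). Next, the onion.

apply_moves(deltas=[{"tx":0.386,"ty":0.749,"tz":0.03,"rx":0,"ry":0,"rz":-0.145,"hand":1},{"tx":0.386,"ty":0.749,"tz":0.03,"rx":0,"ry":0,"rz":-0.145,"hand":1},{"tx":0.386,"ty":0.749,"tz":0.03,"rx":0,"ry":0,"rz":-0.145,"hand":1},{"tx":0.386,"ty":0.749,"tz":0.03,"rx":0,"ry":0,"rz":-0.145,"hand":1},{"tx":0.386,"ty":0.749,"tz":0.03,"rx":0,"ry":0,"rz":-0.145,"hand":1},{"tx":0.386,"ty":0.749,"tz":0.03,"rx":0,"ry":0,"rz":-0.145,"hand":1},{"tx":0.386,"ty":0.749,"tz":0.03,"rx":0,"ry":0,"rz":-0.145,"hand":1},{"tx":0.386,"ty":0.749,"tz":0.06,"rx":0,"ry":0,"rz":-0.145,"hand":1},{"tx":0.386,"ty":0.749,"tz":0.06,"rx":0,"ry":0,"rz":-0.145,"hand":1},{"tx":0.386,"ty":0.749,"tz":0.06,"rx":0,"ry":0,"rz":-0.145,"hand":1}])

```text
time: 7.45
eef_pos: [478.8, 1.1, 197.8]
ee_rot: [-0.051, 0.999, -0.0, -0.001]
force: [0.9, 0.2, 0.3]
opening: 87.1
grip_force: 0.0
```

```bash
python3 - <<'E'
from h import *
y=np.pi/2+.102
plans((481.1,.7,44,y))
E
```

```text
q6 -1.81 pos [478.8   1.1 197.8]
t [-0.0062 -0.0015  0.2571] r [-0.0004 -0.0017 -0.0006] t=7.5
```

apply_moves(deltas=[{"tx":-0.006,"ty":-0.0015,"tz":0.03,"rx":0,"ry":0,"rz":0,"hand":1},{"tx":-0.006,"ty":-0.0015,"tz":0.08,"rx":0,"ry":0,"rz":0,"hand":1},{"tx":-0.006,"ty":-0.0015,"tz":0.13,"rx":0,"ry":0,"rz":0,"hand":1},{"tx":-0.006,"ty":-0.0015,"tz":0.18,"rx":0,"ry":0,"rz":0,"hand":1},{"tx":-0.006,"ty":-0.0015,"tz":0.22,"rx":0,"ry":0,"rz":0,"hand":1},{"tx":-0.006,"ty":-0.0015,"tz":0.25,"rx":0,"ry":0,"rz":0,"hand":1},{"tx":-0.006,"ty":-0.0015,"tz":0.256,"rx":0,"ry":0,"rz":0,"hand":1},{"tx":-0.006,"ty":-0.0015,"tz":0.256,"rx":0,"ry":0,"rz":0,"hand":1},{"tx":-0.006,"ty":-0.0015,"tz":0.256,"rx":0,"ry":0,"rz":0,"hand":0.5},{"tx":-0.006,"ty":-0.0015,"tz":0.256,"rx":0,"ry":0,"rz":0,"hand":0.5},{"tx":-0.006,"ty":-0.0015,"tz":0.256,"rx":0,"ry":0,"rz":0,"hand":0.5},{"tx":-0.006,"ty":-0.0015,"tz":0.256,"rx":0,"ry":0,"rz":0,"hand":0.5},{"tx":-0.006,"ty":-0.0015,"tz":0.256,"rx":0,"ry":0,"rz":0,"hand":0.5},{"tx":-0.006,"ty":-0.0015,"tz":0.256,"rx":0,"ry":0,"rz":0,"hand":0.5}])

```text
time: 8.85
eef_pos: [481.9, 1.2, 96.8]
ee_rot: [-0.051, 0.999, 0.0, 0.0]
force: [-1.0, 0.1, 2.2]
opening: 56.9
grip_force: 29.9
```

```bash
python3 - <<'E'
from h import *
y=np.pi/2+.102
plans((481.1,.7,150,y),(403,310,150,y),(403,310,35,y))
E
```

```text
q6 -1.81 pos [481.9   1.2  96.8]
t [ 0.002  -0.0011 -0.2605] r [ 0.0001  0.0004 -0.0003] t=8.8
t [ 0.1179  0.788  -0.2605] r [ 0.0001  0.0004 -0.0003] t=8.8
t [0.1181 0.7879 0.027 ] r [ 0.0001  0.0004 -0.0003] t=8.8
```

apply_moves(deltas=[{"tx":0,"ty":0,"tz":-0.05,"rx":0,"ry":0,"rz":0,"hand":0.5},{"tx":0,"ty":0,"tz":-0.12,"rx":0,"ry":0,"rz":0,"hand":0.5},{"tx":0,"ty":0,"tz":-0.2,"rx":0,"ry":0,"rz":0,"hand":0.5},{"tx":0.01,"ty":0.06,"tz":-0.25,"rx":0,"ry":0,"rz":0,"hand":0.5},{"tx":0.025,"ty":0.16,"tz":-0.26,"rx":0,"ry":0,"rz":0,"hand":0.5},{"tx":0.04,"ty":0.27,"tz":-0.26,"rx":0,"ry":0,"rz":0,"hand":0.5},{"tx":0.055,"ty":0.38,"tz":-0.26,"rx":0,"ry":0,"rz":0,"hand":0.5},{"tx":0.075,"ty":0.49,"tz":-0.26,"rx":0,"ry":0,"rz":0,"hand":0.5},{"tx":0.09,"ty":0.6,"tz":-0.26,"rx":0,"ry":0,"rz":0,"hand":0.5},{"tx":0.105,"ty":0.7,"tz":-0.26,"rx":0,"ry":0,"rz":0,"hand":0.5},{"tx":0.115,"ty":0.765,"tz":-0.26,"rx":0,"ry":0,"rz":0,"hand":0.5},{"tx":0.118,"ty":0.788,"tz":-0.26,"rx":0,"ry":0,"rz":0,"hand":0.5},{"tx":0.118,"ty":0.788,"tz":-0.26,"rx":0,"ry":0,"rz":0,"hand":0.5},{"tx":0.118,"ty":0.788,"tz":-0.23,"rx":0,"ry":0,"rz":0,"hand":0.5},{"tx":0.118,"ty":0.788,"tz":-0.18,"rx":0,"ry":0,"rz":0,"hand":0.5},{"tx":0.118,"ty":0.788,"tz":-0.13,"rx":0,"ry":0,"rz":0,"hand":0.5},{"tx":0.118,"ty":0.788,"tz":-0.08,"rx":0,"ry":0,"rz":0,"hand":0.5},{"tx":0.118,"ty":0.788,"tz":-0.03,"rx":0,"ry":0,"rz":0,"hand":0.5},{"tx":0.118,"ty":0.788,"tz":0,"rx":0,"ry":0,"rz":0,"hand":0.5},{"tx":0.118,"ty":0.788,"tz":0.015,"rx":0,"ry":0,"rz":0,"hand":0.5}])

```text
time: 10.85
eef_pos: [402.8, 308.2, 88.9]
ee_rot: [-0.05, 0.999, -0.001, -0.001]
force: [0.3, -0.1, -1.5]
opening: 57.2
grip_force: 29.9
```

```bash
python3 - <<'E'
from h import *
y=np.pi/2+.102
plans((403,310,36,y),(403,310,33.5,y))
E
```

```text
q6 -2.44 pos [402.8 308.2  88.9]
t [-0.001   0.0044  0.0048] r [-0.0014 -0.0013 -0.0016] t=10.8
t [-0.001   0.0044  0.0111] r [-0.0014 -0.0013 -0.0016] t=10.8
```

apply_moves(deltas=[{"tx":0,"ty":0,"tz":0.002,"rx":0,"ry":0,"rz":0,"hand":0.5},{"tx":0,"ty":0,"tz":0.005,"rx":0,"ry":0,"rz":0,"hand":0.5},{"tx":0,"ty":0,"tz":0.008,"rx":0,"ry":0,"rz":0,"hand":0.5},{"tx":0,"ty":0,"tz":0.01,"rx":0,"ry":0,"rz":0,"hand":0.5},{"tx":0,"ty":0,"tz":0.01,"rx":0,"ry":0,"rz":0,"hand":0.5},{"tx":0,"ty":0,"tz":0.01,"rx":0,"ry":0,"rz":0,"hand":0.5}])

```text
time: 11.45
eef_pos: [403.0, 310.0, 86.7]
ee_rot: [-0.051, 0.999, 0.0, 0.0]
force: [-0.8, 0.2, -2.1]
opening: 56.9
grip_force: 29.9
```

apply_moves(deltas=[{"tx":0,"ty":0,"tz":0.002,"rx":0,"ry":0,"rz":0,"hand":0.5},{"tx":0,"ty":0,"tz":0.004,"rx":0,"ry":0,"rz":0,"hand":0.5},{"tx":0,"ty":0,"tz":0.0055,"rx":0,"ry":0,"rz":0,"hand":0.5},{"tx":0,"ty":0,"tz":0.0055,"rx":0,"ry":0,"rz":0,"hand":0.5},{"tx":0,"ty":0,"tz":0.0055,"rx":0,"ry":0,"rz":0,"hand":0.5}])

```text
time: 11.95
eef_pos: [403.0, 310.0, 84.8]
ee_rot: [-0.051, 0.999, 0.0, 0.0]
force: [-0.9, -1.0, 4.6]
opening: 56.9
grip_force: 30.0
```

Contact made (4.6 N up). Releasing and lifting.

apply_moves(deltas=[{"tx":0,"ty":0,"tz":0,"rx":0,"ry":0,"rz":0,"hand":0.68},{"tx":0,"ty":0,"tz":0,"rx":0,"ry":0,"rz":0,"hand":0.75},{"tx":0,"ty":0,"tz":0,"rx":0,"ry":0,"rz":0,"hand":0.85},{"tx":0,"ty":0,"tz":0,"rx":0,"ry":0,"rz":0,"hand":0.85},{"tx":0,"ty":0,"tz":0,"rx":0,"ry":0,"rz":0,"hand":0.85},{"tx":0,"ty":0,"tz":-0.04,"rx":0,"ry":0,"rz":0,"hand":0.85},{"tx":0,"ty":0,"tz":-0.1,"rx":0,"ry":0,"rz":0,"hand":0.85},{"tx":0,"ty":0,"tz":-0.2,"rx":0,"ry":0,"rz":0,"hand":0.85},{"tx":0,"ty":0,"tz":-0.3,"rx":0,"ry":0,"rz":0,"hand":0.8},{"tx":0,"ty":0,"tz":-0.33,"rx":0,"ry":0,"rz":0,"hand":0.8},{"tx":0,"ty":0,"tz":-0.33,"rx":0,"ry":0,"rz":0,"hand":0.8}])

```text
time: 13.05
eef_pos: [403.4, 310.6, 218.2]
ee_rot: [-0.051, 0.999, 0.002, 0.002]
force: [-0.3, -0.6, -0.1]
opening: 69.8
grip_force: 0.0
```

```bash
python3 - <<'E'
from h import *
y=np.pi/2
plans((599.7,-10.1,150,y))
E
```

```text
q6 -2.44 pos [403.4 310.6 218.2]
t [-0.407  -0.8474  0.0411] r [0.0026 0.002  0.0644] t=13.1
```

apply_moves(deltas=[{"tx":-0.407,"ty":-0.847,"tz":0.04,"rx":0,"ry":0,"rz":0.064,"hand":0.8},{"tx":-0.407,"ty":-0.847,"tz":0.04,"rx":0,"ry":0,"rz":0.064,"hand":0.8},{"tx":-0.407,"ty":-0.847,"tz":0.04,"rx":0,"ry":0,"rz":0.064,"hand":0.8},{"tx":-0.407,"ty":-0.847,"tz":0.04,"rx":0,"ry":0,"rz":0.064,"hand":0.8},{"tx":-0.407,"ty":-0.847,"tz":0.04,"rx":0,"ry":0,"rz":0.064,"hand":0.8},{"tx":-0.407,"ty":-0.847,"tz":0.04,"rx":0,"ry":0,"rz":0.064,"hand":0.8},{"tx":-0.407,"ty":-0.847,"tz":0.04,"rx":0,"ry":0,"rz":0.064,"hand":0.8},{"tx":-0.407,"ty":-0.847,"tz":0.04,"rx":0,"ry":0,"rz":0.064,"hand":0.8},{"tx":-0.407,"ty":-0.847,"tz":0.04,"rx":0,"ry":0,"rz":0.064,"hand":0.8},{"tx":-0.407,"ty":-0.847,"tz":0.04,"rx":0,"ry":0,"rz":0.064,"hand":0.8},{"tx":-0.407,"ty":-0.847,"tz":0.04,"rx":0,"ry":0,"rz":0.064,"hand":0.8}])

```text
time: 14.15
eef_pos: [598.2, -10.1, 199.0]
ee_rot: [-0.001, 1.0, -0.0, -0.001]
force: [-0.7, 0.2, 0.3]
opening: 69.4
grip_force: 0.0
```

```bash
python3 - <<'E'
from h import *
y=np.pi/2
plans((599.7,-10.1,40,y))
E
```

```text
q6 -1.82 pos [598.2 -10.1 199. ]
t [-0.0043  0.      0.2699] r [-0.0001 -0.0016  0.0009] t=14.2
```

apply_moves(deltas=[{"tx":-0.004,"ty":0,"tz":0.04,"rx":0,"ry":0,"rz":0,"hand":0.8},{"tx":-0.004,"ty":0,"tz":0.1,"rx":0,"ry":0,"rz":0,"hand":0.8},{"tx":-0.004,"ty":0,"tz":0.15,"rx":0,"ry":0,"rz":0,"hand":0.8},{"tx":-0.004,"ty":0,"tz":0.2,"rx":0,"ry":0,"rz":0,"hand":0.8},{"tx":-0.004,"ty":0,"tz":0.24,"rx":0,"ry":0,"rz":0,"hand":0.8},{"tx":-0.004,"ty":0,"tz":0.26,"rx":0,"ry":0,"rz":0,"hand":0.8},{"tx":-0.004,"ty":0,"tz":0.268,"rx":0,"ry":0,"rz":0,"hand":0.8},{"tx":-0.004,"ty":0,"tz":0.27,"rx":0,"ry":0,"rz":0,"hand":0.8},{"tx":-0.004,"ty":0,"tz":0.27,"rx":0,"ry":0,"rz":0,"hand":0.3},{"tx":-0.004,"ty":0,"tz":0.27,"rx":0,"ry":0,"rz":0,"hand":0.3},{"tx":-0.004,"ty":0,"tz":0.27,"rx":0,"ry":0,"rz":0,"hand":0.3},{"tx":-0.004,"ty":0,"tz":0.27,"rx":0,"ry":0,"rz":0,"hand":0.3},{"tx":-0.004,"ty":0,"tz":0.27,"rx":0,"ry":0,"rz":0,"hand":0.3},{"tx":-0.004,"ty":0,"tz":0.27,"rx":0,"ry":0,"rz":0,"hand":0.3}])

```text
time: 15.55
eef_pos: [601.0, -10.7, 92.7]
ee_rot: [-0.0, 1.0, 0.0, 0.0]
force: [-1.0, 0.8, 2.6]
opening: 43.4
grip_force: 30.0
```

```bash
python3 - <<'E'
from h import *
y=np.pi/2
plans((599.7,-10.1,150,y),(399,-320.5,150,y),(399,-320.5,28,y))
E
```

```text
q6 -1.82 pos [601.  -10.7  92.7]
t [ 0.003   0.0015 -0.2707] r [0.0001 0.0004 0.0005] t=15.6
t [ 0.5054 -0.7741 -0.2711] r [0.0001 0.0004 0.0005] t=15.6
t [ 0.5056 -0.7742  0.0339] r [0.0001 0.0004 0.0005] t=15.6
```

apply_moves(deltas=[{"tx":0,"ty":0,"tz":-0.05,"rx":0,"ry":0,"rz":0,"hand":0.3},{"tx":0,"ty":0,"tz":-0.13,"rx":0,"ry":0,"rz":0,"hand":0.3},{"tx":0,"ty":0,"tz":-0.22,"rx":0,"ry":0,"rz":0,"hand":0.3},{"tx":0.03,"ty":-0.05,"tz":-0.27,"rx":0,"ry":0,"rz":0,"hand":0.3},{"tx":0.09,"ty":-0.14,"tz":-0.27,"rx":0,"ry":0,"rz":0,"hand":0.3},{"tx":0.15,"ty":-0.23,"tz":-0.27,"rx":0,"ry":0,"rz":0,"hand":0.3},{"tx":0.21,"ty":-0.32,"tz":-0.27,"rx":0,"ry":0,"rz":0,"hand":0.3},{"tx":0.27,"ty":-0.41,"tz":-0.27,"rx":0,"ry":0,"rz":0,"hand":0.3},{"tx":0.33,"ty":-0.5,"tz":-0.27,"rx":0,"ry":0,"rz":0,"hand":0.3},{"tx":0.39,"ty":-0.59,"tz":-0.27,"rx":0,"ry":0,"rz":0,"hand":0.3},{"tx":0.445,"ty":-0.68,"tz":-0.27,"rx":0,"ry":0,"rz":0,"hand":0.3},{"tx":0.49,"ty":-0.75,"tz":-0.27,"rx":0,"ry":0,"rz":0,"hand":0.3},{"tx":0.505,"ty":-0.774,"tz":-0.27,"rx":0,"ry":0,"rz":0,"hand":0.3},{"tx":0.505,"ty":-0.774,"tz":-0.25,"rx":0,"ry":0,"rz":0,"hand":0.3},{"tx":0.505,"ty":-0.774,"tz":-0.19,"rx":0,"ry":0,"rz":0,"hand":0.3},{"tx":0.505,"ty":-0.774,"tz":-0.13,"rx":0,"ry":0,"rz":0,"hand":0.3},{"tx":0.505,"ty":-0.774,"tz":-0.08,"rx":0,"ry":0,"rz":0,"hand":0.3},{"tx":0.505,"ty":-0.774,"tz":-0.03,"rx":0,"ry":0,"rz":0,"hand":0.3},{"tx":0.505,"ty":-0.774,"tz":0.0,"rx":0,"ry":0,"rz":0,"hand":0.3},{"tx":0.505,"ty":-0.774,"tz":0.015,"rx":0,"ry":0,"rz":0,"hand":0.3}])

```text
time: 17.55
eef_pos: [399.0, -319.5, 84.8]
ee_rot: [-0.001, 1.0, 0.0, -0.001]
force: [0.2, 0.2, -0.7]
opening: 43.4
grip_force: 30.0
```

apply_moves(deltas=[{"tx":0,"ty":0,"tz":0.005,"rx":0,"ry":0,"rz":0,"hand":0.3},{"tx":0,"ty":0,"tz":0.01,"rx":0,"ry":0,"rz":0,"hand":0.3},{"tx":0,"ty":0,"tz":0.01,"rx":0,"ry":0,"rz":0,"hand":0.3},{"tx":0,"ty":0,"tz":0.01,"rx":0,"ry":0,"rz":0,"hand":0.3}])

```text
time: 17.95
eef_pos: [399.3, -320.6, 82.9]
ee_rot: [-0.0, 1.0, -0.0, 0.001]
force: [0.5, -0.3, 0.0]
opening: 43.3
grip_force: 30.0
```

3 mm to go, in small steps.

apply_moves(deltas=[{"tx":0,"ty":0,"tz":0.0025,"rx":0,"ry":0,"rz":0,"hand":0.3},{"tx":0,"ty":0,"tz":0.005,"rx":0,"ry":0,"rz":0,"hand":0.3},{"tx":0,"ty":0,"tz":0.0075,"rx":0,"ry":0,"rz":0,"hand":0.3},{"tx":0,"ty":0,"tz":0.0085,"rx":0,"ry":0,"rz":0,"hand":0.3},{"tx":0,"ty":0,"tz":0.0085,"rx":0,"ry":0,"rz":0,"hand":0.3}])

```text
time: 18.45
eef_pos: [399.0, -320.5, 79.6]
ee_rot: [-0.001, 1.0, -0.0, 0.0]
force: [-1.8, 0.4, 5.8]
opening: 43.5
grip_force: 30.0
```

apply_moves(deltas=[{"tx":0,"ty":0,"tz":0,"rx":0,"ry":0,"rz":0,"hand":0.53},{"tx":0,"ty":0,"tz":0,"rx":0,"ry":0,"rz":0,"hand":0.6},{"tx":0,"ty":0,"tz":0,"rx":0,"ry":0,"rz":0,"hand":0.68},{"tx":0,"ty":0,"tz":0,"rx":0,"ry":0,"rz":0,"hand":0.68},{"tx":0,"ty":0,"tz":0,"rx":0,"ry":0,"rz":0,"hand":0.68},{"tx":0,"ty":0,"tz":-0.04,"rx":0,"ry":0,"rz":0,"hand":0.68},{"tx":0,"ty":0,"tz":-0.1,"rx":0,"ry":0,"rz":0,"hand":0.68},{"tx":0,"ty":0,"tz":-0.2,"rx":0,"ry":0,"rz":0,"hand":0.68},{"tx":0,"ty":0,"tz":-0.3,"rx":0,"ry":0,"rz":0,"hand":0.6},{"tx":0,"ty":0,"tz":-0.33,"rx":0,"ry":0,"rz":0,"hand":0.5},{"tx":0,"ty":0,"tz":-0.33,"rx":0,"ry":0,"rz":0,"hand":0.5}])

```text
time: 19.55
eef_pos: [399.8, -320.8, 212.8]
ee_rot: [-0.0, 1.0, -0.001, 0.002]
force: [-0.3, -0.2, -0.2]
opening: 46.4
grip_force: 0.0
```

```bash
python3 - <<'E'
from h import *
plans((607.6,111.1,150,np.pi/2-.684),(450,0,150,np.pi/2-.684))
E
```

```text
q6 -1.21 pos [ 399.8 -320.8  212.8]
t [-0.5202  1.0794  0.03  ] r [-1.000e-04  3.300e-03  4.359e-01] t=19.6
t [-0.126   0.8019  0.0287] r [-1.000e-04  3.300e-03  4.359e-01] t=19.6
```

apply_moves(deltas=[{"tx":-0.45,"ty":0.95,"tz":0,"rx":0,"ry":0,"rz":-1,"hand":0.5},{"tx":-0.45,"ty":0.95,"tz":0,"rx":0,"ry":0,"rz":-1,"hand":0.5},{"tx":-0.45,"ty":0.95,"tz":0,"rx":0,"ry":0,"rz":-1,"hand":0.5},{"tx":-0.45,"ty":0.95,"tz":0,"rx":0,"ry":0,"rz":-1,"hand":0.5},{"tx":-0.45,"ty":0.95,"tz":0,"rx":0,"ry":0,"rz":-1,"hand":0.5},{"tx":-0.45,"ty":0.95,"tz":0,"rx":0,"ry":0,"rz":-1,"hand":0.5},{"tx":-0.45,"ty":0.95,"tz":0,"rx":0,"ry":0,"rz":-1,"hand":0.5},{"tx":-0.45,"ty":0.95,"tz":0,"rx":0,"ry":0,"rz":-1,"hand":0.5},{"tx":-0.45,"ty":0.95,"tz":0,"rx":0,"ry":0,"rz":-1,"hand":0.5},{"tx":-0.45,"ty":0.95,"tz":0,"rx":0,"ry":0,"rz":-1,"hand":0.5},{"tx":-0.45,"ty":0.95,"tz":0,"rx":0,"ry":0,"rz":-1,"hand":0.5},{"tx":-0.45,"ty":0.95,"tz":0,"rx":0,"ry":0,"rz":-1,"hand":0.5}])

```text
time: 20.75
eef_pos: [577.8, 59.8, 208.1]
ee_rot: [0.707, -0.707, -0.001, 0.002]
force: [-0.5, 0.5, -1.2]
opening: 43.7
grip_force: 0.0
```

```bash
python3 - <<'E'
from h import *
plans((607.6,111.1,110,np.pi/2-.684))
E
```

```text
q6 -0.38 pos [577.8  59.8 208.1]
t [-0.1284 -0.0752  0.1173] r [ 0.0031  0.0006 -0.5642] t=20.8
```

apply_moves(deltas=[{"tx":-0.128,"ty":-0.075,"tz":0.02,"rx":0,"ry":0,"rz":-0.564,"hand":0.5},{"tx":-0.128,"ty":-0.075,"tz":0.05,"rx":0,"ry":0,"rz":-0.564,"hand":0.5},{"tx":-0.128,"ty":-0.075,"tz":0.1,"rx":0,"ry":0,"rz":-0.564,"hand":0.5},{"tx":-0.128,"ty":-0.075,"tz":0.115,"rx":0,"ry":0,"rz":-0.564,"hand":0.5},{"tx":-0.128,"ty":-0.075,"tz":0.115,"rx":0,"ry":0,"rz":-0.564,"hand":0.5},{"tx":-0.128,"ty":-0.075,"tz":0.115,"rx":0,"ry":0,"rz":-0.564,"hand":0.5},{"tx":-0.128,"ty":-0.075,"tz":0.115,"rx":0,"ry":0,"rz":-0.564,"hand":0.5},{"tx":-0.128,"ty":-0.075,"tz":0.115,"rx":0,"ry":0,"rz":-0.564,"hand":0.5},{"tx":-0.128,"ty":-0.075,"tz":0.115,"rx":0,"ry":0,"rz":-0.564,"hand":0.5}])

```text
time: 21.65
eef_pos: [608.5, 110.6, 164.3]
ee_rot: [0.942, -0.337, -0.0, 0.0]
force: [0.3, 0.4, 0.8]
opening: 43.6
grip_force: 0.0
```

```bash
python3 - <<'E'
from h import *
plans((607.6,111.1,38,np.pi/2-.684))
cv2.imwrite("pics/w2.png",snapshot("wrist"))
c=get_calibration("wrist")
d=np.array([np.cos(-.684),np.sin(-.684),0]);o=np.array([607.6,111.1,27])
print(np.round(w2px("wrist",[o-35*d,o,o+45*d],c)))
E
```

```text
q6 0.44 pos [608.5 110.6 164.3]
t [-0.0023  0.0003  0.1884] r [ 0.0005  0.0003 -0.0019] t=21.6
[[284. 265.]
 [284. 224.]
 [284. 165.]]
```

View pics/w2.png

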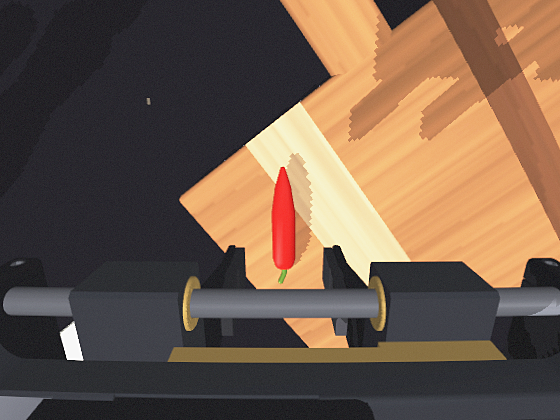

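The wrist view shows the chilli from (284,268) to (282,167), within 3 px of the prediction. Descending to grasp.

apply_moves(deltas=[{"tx":-0.002,"ty":0,"tz":0.04,"rx":0,"ry":0,"rz":0,"hand":0.5},{"tx":-0.002,"ty":0,"tz":0.09,"rx":0,"ry":0,"rz":0,"hand":0.5},{"tx":-0.002,"ty":0,"tz":0.13,"rx":0,"ry":0,"rz":0,"hand":0.5},{"tx":-0.002,"ty":0,"tz":0.16,"rx":0,"ry":0,"rz":0,"hand":0.5},{"tx":-0.002,"ty":0,"tz":0.18,"rx":0,"ry":0,"rz":0,"hand":0.5},{"tx":-0.002,"ty":0,"tz":0.187,"rx":0,"ry":0,"rz":0,"hand":0.5},{"tx":-0.002,"ty":0,"tz":0.187,"rx":0,"ry":0,"rz":0,"hand":0.5},{"tx":-0.002,"ty":0,"tz":0.187,"rx":0,"ry":0,"rz":0,"hand":0.5}])

```text
time: 22.5
eef_pos: [608.5, 111.5, 90.8]
ee_rot: [0.942, -0.335, 0.001, -0.0]
force: [-0.8, -0.5, 0.5]
opening: 43.6
grip_force: 0.0
```

apply_moves(deltas=[{"tx":0,"ty":0,"tz":0,"rx":0,"ry":0,"rz":0,"hand":0},{"tx":0,"ty":0,"tz":0,"rx":0,"ry":0,"rz":0,"hand":0},{"tx":0,"ty":0,"tz":0,"rx":0,"ry":0,"rz":0,"hand":0},{"tx":0,"ty":0,"tz":0,"rx":0,"ry":0,"rz":0,"hand":0},{"tx":0,"ty":0,"tz":0,"rx":0,"ry":0,"rz":0,"hand":0},{"tx":0,"ty":0,"tz":0,"rx":0,"ry":0,"rz":0,"hand":0}])

```text
time: 23.1
eef_pos: [608.1, 111.4, 90.2]
ee_rot: [0.942, -0.335, 0.0, -0.0]
force: [-0.7, -0.1, 1.1]
opening: 16.9
grip_force: 30.0
```

```bash
python3 - <<'E'
from h import *
# dish centre (596.4,337), long axis 1.548; chilli at +20 mm across (dish x), origin shifted to centre the body
a=1.548; u=np.array([np.sin(a),-np.cos(a)]); p=np.array([596.4,337])+20*u+5*np.array([np.cos(a),np.sin(a)])
print(p); y=a-np.pi/2
plans((607.6,111.1,130,np.pi/2-.684),(*p,130,y),(*p,27,y))
E
```

```text
[616.50877526 341.54281383]
q6 0.44 pos [608.1 111.4  90.2]
t [-0.0004  0.0013 -0.2269] r [-0.0001 -0.0001 -0.0001] t=23.1
t [-0.3473 -0.4592 -0.2269] r [-1.00e-04 -0.00e+00  5.79e-01] t=23.1
t [-0.3473 -0.4592  0.0306] r [-1.00e-04 -0.00e+00  5.79e-01] t=23.1
```

apply_moves(deltas=[{"tx":0,"ty":0,"tz":-0.04,"rx":0,"ry":0,"rz":0,"hand":0},{"tx":0,"ty":0,"tz":-0.12,"rx":0,"ry":0,"rz":0,"hand":0},{"tx":0,"ty":0,"tz":-0.2,"rx":0,"ry":0,"rz":0,"hand":0},{"tx":-0.03,"ty":-0.04,"tz":-0.227,"rx":0,"ry":0,"rz":0.06,"hand":0},{"tx":-0.08,"ty":-0.11,"tz":-0.227,"rx":0,"ry":0,"rz":0.14,"hand":0},{"tx":-0.13,"ty":-0.18,"tz":-0.227,"rx":0,"ry":0,"rz":0.22,"hand":0},{"tx":-0.18,"ty":-0.25,"tz":-0.227,"rx":0,"ry":0,"rz":0.3,"hand":0},{"tx":-0.23,"ty":-0.31,"tz":-0.227,"rx":0,"ry":0,"rz":0.38,"hand":0},{"tx":-0.28,"ty":-0.37,"tz":-0.227,"rx":0,"ry":0,"rz":0.46,"hand":0},{"tx":-0.32,"ty":-0.43,"tz":-0.227,"rx":0,"ry":0,"rz":0.53,"hand":0},{"tx":-0.347,"ty":-0.459,"tz":-0.227,"rx":0,"ry":0,"rz":0.579,"hand":0},{"tx":-0.347,"ty":-0.459,"tz":-0.22,"rx":0,"ry":0,"rz":0.579,"hand":0},{"tx":-0.347,"ty":-0.459,"tz":-0.17,"rx":0,"ry":0,"rz":0.579,"hand":0},{"tx":-0.347,"ty":-0.459,"tz":-0.12,"rx":0,"ry":0,"rz":0.579,"hand":0},{"tx":-0.347,"ty":-0.459,"tz":-0.07,"rx":0,"ry":0,"rz":0.579,"hand":0},{"tx":-0.347,"ty":-0.459,"tz":-0.03,"rx":0,"ry":0,"rz":0.579,"hand":0},{"tx":-0.347,"ty":-0.459,"tz":0,"rx":0,"ry":0,"rz":0.579,"hand":0},{"tx":-0.347,"ty":-0.459,"tz":0,"rx":0,"ry":0,"rz":0.579,"hand":0}])

```text
time: 24.9
eef_pos: [615.8, 340.2, 87.8]
ee_rot: [-0.699, 0.715, 0.0, -0.002]
force: [-0.6, -1.1, 0.7]
opening: 16.9
grip_force: 30.0
```

```bash
python3 - <<'E'
from h import *
plans((616.5,341.5,30,1.548-np.pi/2),(616.5,341.5,26,1.548-np.pi/2))
im=snapshot("wrist");cv2.imwrite("pics/w3.png",im);
c=get_calibration("wrist"); a=1.548;l=np.array([np.cos(a),np.sin(a),0]);u=np.array([np.sin(a),-np.cos(a),0])
print(np.round(w2px("wrist",[np.array([596.4,337,12])+i*80*l+j*55*u for i,j in((-1,-1),(-1,1))],c)))
E
```

```text
q6 -0.76 pos [615.8 340.2  87.8]
t [-0.0032 -0.0018  0.0169] r [ 0.0021 -0.0016 -0.0003] t=24.9
t [-0.0033 -0.0019  0.0269] r [ 0.0021 -0.0016 -0.0003] t=24.9
[[430. 106.]
 [214. 105.]]
```

View pics/w3.png

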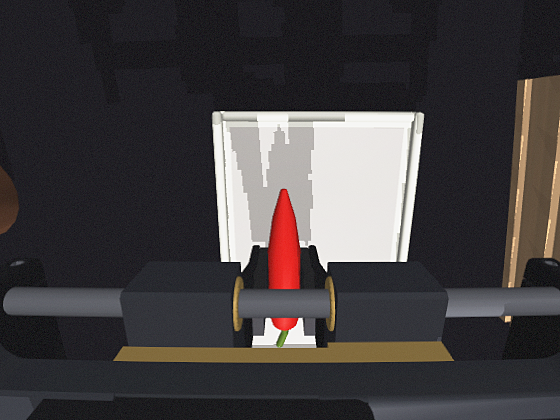

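The wrist view shows the chilli along the dish, spanning (284,330) to (284,190). The far rim runs from (212,112) to (424,112), about 2 mm from my estimate, and the fingers are clear of the rim. Lowering.

apply_moves(deltas=[{"tx":-0.002,"ty":0,"tz":0.006,"rx":0,"ry":0,"rz":0,"hand":0},{"tx":-0.002,"ty":0,"tz":0.012,"rx":0,"ry":0,"rz":0,"hand":0},{"tx":-0.002,"ty":0,"tz":0.018,"rx":0,"ry":0,"rz":0,"hand":0},{"tx":-0.002,"ty":0,"tz":0.022,"rx":0,"ry":0,"rz":0,"hand":0},{"tx":-0.002,"ty":0,"tz":0.024,"rx":0,"ry":0,"rz":0,"hand":0},{"tx":-0.002,"ty":0,"tz":0.024,"rx":0,"ry":0,"rz":0,"hand":0},{"tx":-0.002,"ty":0,"tz":0.024,"rx":0,"ry":0,"rz":0,"hand":0}])

```text
time: 25.65
eef_pos: [616.6, 342.2, 80.5]
ee_rot: [-0.699, 0.715, -0.0, 0.0]
force: [-0.5, 0.0, 0.4]
opening: 17.4
grip_force: 30.0
```

apply_moves(deltas=[{"tx":0,"ty":0,"tz":0.0025,"rx":0,"ry":0,"rz":0,"hand":0},{"tx":0,"ty":0,"tz":0.005,"rx":0,"ry":0,"rz":0,"hand":0},{"tx":0,"ty":0,"tz":0.007,"rx":0,"ry":0,"rz":0,"hand":0},{"tx":0,"ty":0,"tz":0.008,"rx":0,"ry":0,"rz":0,"hand":0},{"tx":0,"ty":0,"tz":0.008,"rx":0,"ry":0,"rz":0,"hand":0}])

```text
time: 26.15
eef_pos: [616.5, 342.2, 77.3]
ee_rot: [-0.699, 0.715, -0.0, -0.0]
force: [-0.5, -0.4, 0.3]
opening: 17.0
grip_force: 30.0
```

apply_moves(deltas=[{"tx":0,"ty":0,"tz":0.0015,"rx":0,"ry":0,"rz":0,"hand":0},{"tx":0,"ty":0,"tz":0.003,"rx":0,"ry":0,"rz":0,"hand":0},{"tx":0,"ty":0,"tz":0.003,"rx":0,"ry":0,"rz":0,"hand":0},{"tx":0,"ty":0,"tz":0.003,"rx":0,"ry":0,"rz":0,"hand":0}])

```text
time: 26.55
eef_pos: [616.5, 342.2, 77.2]
ee_rot: [-0.699, 0.715, -0.0, 0.0]
force: [-2.1, -0.7, 4.5]
opening: 16.7
grip_force: 30.0
```

Contact. I'll open just enough to release (about 26 mm) and lift.

apply_moves(deltas=[{"tx":0,"ty":0,"tz":0,"rx":0,"ry":0,"rz":0,"hand":0.22},{"tx":0,"ty":0,"tz":0,"rx":0,"ry":0,"rz":0,"hand":0.25},{"tx":0,"ty":0,"tz":0,"rx":0,"ry":0,"rz":0,"hand":0.28},{"tx":0,"ty":0,"tz":0,"rx":0,"ry":0,"rz":0,"hand":0.28},{"tx":0,"ty":0,"tz":0,"rx":0,"ry":0,"rz":0,"hand":0.28},{"tx":0,"ty":0,"tz":-0.03,"rx":0,"ry":0,"rz":0,"hand":0.28},{"tx":0,"ty":0,"tz":-0.08,"rx":0,"ry":0,"rz":0,"hand":0.28},{"tx":0,"ty":0,"tz":-0.16,"rx":0,"ry":0,"rz":0,"hand":0.5},{"tx":0,"ty":0,"tz":-0.24,"rx":0,"ry":0,"rz":0,"hand":0.5},{"tx":0,"ty":0,"tz":-0.25,"rx":0,"ry":0,"rz":0,"hand":0.5},{"tx":0,"ty":0,"tz":-0.25,"rx":0,"ry":0,"rz":0,"hand":0.5}])

```text
time: 27.65
eef_pos: [617.0, 342.6, 178.5]
ee_rot: [-0.699, 0.715, -0.0, 0.002]
force: [-0.1, 0.2, -0.6]
opening: 42.1
grip_force: 0.0
```

```bash
python3 - <<'E'
from h import *
plans((488.9,113.7,115,np.pi/2-.885))
im=snapshot("wrist");cv2.imwrite("pics/w4.png",im)
c=get_calibration("wrist"); np.save("w4.npy",np.array(list(cam("wrist",c)),dtype=object),allow_pickle=True)
hsv=cv2.cvtColor(im,cv2.COLOR_BGR2HSV); m=(((hsv[...,0]<8)|(hsv[...,0]>172))&(hsv[...,1]>170)&(hsv[...,2]>90)).astype(np.uint8)
n,L,S,C=cv2.connectedComponentsWithStats(m)
for i in range(1,n):
  if S[i,4]>300:
    ys,xs=np.nonzero(L==i); P=np.c_[xs,ys].astype(float); k=xs[ys==ys.min()].mean(),ys.min(); k2=xs[ys==ys.max()].mean(),ys.max()
    print(S[i],np.round(px2w("wrist",[k,k2],14,c),1).tolist())
E
```

```text
q6 -0.76 pos [617.  342.6 178.5]
t [0.5795 0.3072 0.0288] r [-0.0025  0.0011 -0.4512] t=27.6
[ 275  159   21   94 1507] [[614.1, 297.2, 14.0], [615.9, 378.1, 14.0]]
```

View pics/w4.png

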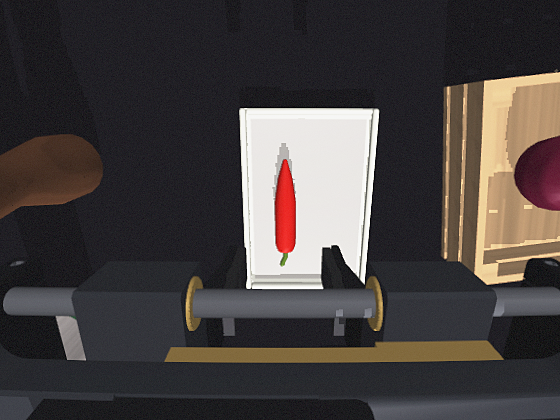

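The wrist view shows the first chilli flat in the dish at (285,160–253). It is about 30 mm from the left inner wall and 70 mm from the right, so the second goes 40 mm to the right, at x≈575.5. Now to chilli b.

apply_moves(deltas=[{"tx":0.58,"ty":0.307,"tz":0,"rx":0,"ry":0,"rz":-0.451,"hand":0.5},{"tx":0.58,"ty":0.307,"tz":0,"rx":0,"ry":0,"rz":-0.451,"hand":0.5},{"tx":0.58,"ty":0.307,"tz":0,"rx":0,"ry":0,"rz":-0.451,"hand":0.5},{"tx":0.58,"ty":0.307,"tz":0,"rx":0,"ry":0,"rz":-0.451,"hand":0.5},{"tx":0.58,"ty":0.307,"tz":0,"rx":0,"ry":0,"rz":-0.451,"hand":0.5},{"tx":0.58,"ty":0.307,"tz":0.028,"rx":0,"ry":0,"rz":-0.451,"hand":0.5},{"tx":0.58,"ty":0.307,"tz":0.028,"rx":0,"ry":0,"rz":-0.451,"hand":0.5},{"tx":0.58,"ty":0.307,"tz":0.028,"rx":0,"ry":0,"rz":-0.451,"hand":0.5},{"tx":0.58,"ty":0.307,"tz":0.028,"rx":0,"ry":0,"rz":-0.451,"hand":0.5},{"tx":0.58,"ty":0.307,"tz":0.028,"rx":0,"ry":0,"rz":-0.451,"hand":0.5}])

```text
time: 28.7
eef_pos: [489.3, 114.1, 164.8]
ee_rot: [0.904, -0.428, 0.0, -0.0]
force: [-0.2, 0.4, -0.9]
opening: 43.6
grip_force: 0.0
```

```bash
python3 - <<'E'
from h import *
c=get_calibration("wrist"); im=snapshot("wrist")
plans((488.9,113.7,38,np.pi/2-.885))
hsv=cv2.cvtColor(im,cv2.COLOR_BGR2HSV); m=(((hsv[...,0]<6)|(hsv[...,0]>172))&(hsv[...,1]>200)&(hsv[...,2]>120)).astype(np.uint8)
n,L,S,C=cv2.connectedComponentsWithStats(m)
for i in range(1,n):
  if S[i,4]>300:
    ys,xs=np.nonzero(L==i)
    print(S[i],np.round(px2w("wrist",[(xs[ys==ys.min()].mean(),ys.min()),(xs[ys==ys.max()].mean(),ys.max())],27,c),1).tolist())
E
```

```text
q6 0.13 pos [489.1 114.  164.8]
t [0.0003 0.001  0.1895] r [-0.0002 -0.0001  0.0005] t=28.8
[ 272  167   23  102 1794] [[517.2, 81.8, 27.0], [464.9, 143.9, 27.0]]
```

apply_moves(deltas=[{"tx":0,"ty":0.001,"tz":0.04,"rx":0,"ry":0,"rz":0,"hand":0.5},{"tx":0,"ty":0.001,"tz":0.09,"rx":0,"ry":0,"rz":0,"hand":0.5},{"tx":0,"ty":0.001,"tz":0.13,"rx":0,"ry":0,"rz":0,"hand":0.5},{"tx":0,"ty":0.001,"tz":0.16,"rx":0,"ry":0,"rz":0,"hand":0.5},{"tx":0,"ty":0.001,"tz":0.18,"rx":0,"ry":0,"rz":0,"hand":0.5},{"tx":0,"ty":0.001,"tz":0.187,"rx":0,"ry":0,"rz":0,"hand":0.5},{"tx":0,"ty":0.001,"tz":0.187,"rx":0,"ry":0,"rz":0,"hand":0.5},{"tx":0,"ty":0.001,"tz":0.187,"rx":0,"ry":0,"rz":0,"hand":0.5},{"tx":0,"ty":0.001,"tz":0.187,"rx":0,"ry":0,"rz":0,"hand":0},{"tx":0,"ty":0.001,"tz":0.187,"rx":0,"ry":0,"rz":0,"hand":0},{"tx":0,"ty":0.001,"tz":0.187,"rx":0,"ry":0,"rz":0,"hand":0},{"tx":0,"ty":0.001,"tz":0.187,"rx":0,"ry":0,"rz":0,"hand":0},{"tx":0,"ty":0.001,"tz":0.187,"rx":0,"ry":0,"rz":0,"hand":0},{"tx":0,"ty":0.001,"tz":0.187,"rx":0,"ry":0,"rz":0,"hand":0}])

```text
time: 30.15
eef_pos: [488.3, 112.8, 90.2]
ee_rot: [0.904, -0.428, 0.0, -0.0]
force: [-1.1, 0.2, 1.1]
opening: 17.1
grip_force: 30.0
```

```bash
python3 - <<'E'
from h import *
y=1.548-np.pi/2
plans((488.9,113.7,130,np.pi/2-.885),(575.5,340,130,y),(575.5,340,27,y))
E
```

```text
q6 0.13 pos [488.3 112.8  90.2]
t [-0.0007 -0.0026 -0.2269] r [-0.0002 -0.0001 -0.0001] t=30.1
t [-0.3015 -0.5284 -0.2268] r [-2.00e-04 -0.00e+00  4.51e-01] t=30.1
t [-0.3015 -0.5283  0.0307] r [-2.00e-04 -0.00e+00  4.51e-01] t=30.1
```

apply_moves(deltas=[{"tx":0,"ty":0,"tz":-0.04,"rx":0,"ry":0,"rz":0,"hand":0},{"tx":0,"ty":0,"tz":-0.12,"rx":0,"ry":0,"rz":0,"hand":0},{"tx":0,"ty":0,"tz":-0.2,"rx":0,"ry":0,"rz":0,"hand":0},{"tx":-0.025,"ty":-0.045,"tz":-0.227,"rx":0,"ry":0,"rz":0.04,"hand":0},{"tx":-0.07,"ty":-0.12,"tz":-0.227,"rx":0,"ry":0,"rz":0.1,"hand":0},{"tx":-0.115,"ty":-0.2,"tz":-0.227,"rx":0,"ry":0,"rz":0.17,"hand":0},{"tx":-0.16,"ty":-0.28,"tz":-0.227,"rx":0,"ry":0,"rz":0.24,"hand":0},{"tx":-0.205,"ty":-0.36,"tz":-0.227,"rx":0,"ry":0,"rz":0.31,"hand":0},{"tx":-0.25,"ty":-0.44,"tz":-0.227,"rx":0,"ry":0,"rz":0.37,"hand":0},{"tx":-0.285,"ty":-0.5,"tz":-0.227,"rx":0,"ry":0,"rz":0.42,"hand":0},{"tx":-0.3015,"ty":-0.528,"tz":-0.227,"rx":0,"ry":0,"rz":0.451,"hand":0},{"tx":-0.3015,"ty":-0.528,"tz":-0.22,"rx":0,"ry":0,"rz":0.451,"hand":0},{"tx":-0.3015,"ty":-0.528,"tz":-0.17,"rx":0,"ry":0,"rz":0.451,"hand":0},{"tx":-0.3015,"ty":-0.528,"tz":-0.12,"rx":0,"ry":0,"rz":0.451,"hand":0},{"tx":-0.3015,"ty":-0.528,"tz":-0.07,"rx":0,"ry":0,"rz":0.451,"hand":0},{"tx":-0.3015,"ty":-0.528,"tz":-0.03,"rx":0,"ry":0,"rz":0.451,"hand":0},{"tx":-0.3015,"ty":-0.528,"tz":-0.02,"rx":0,"ry":0,"rz":0.451,"hand":0},{"tx":-0.3015,"ty":-0.528,"tz":-0.02,"rx":0,"ry":0,"rz":0.451,"hand":0}])

```text
time: 31.95
eef_pos: [574.9, 338.8, 97.4]
ee_rot: [-0.699, 0.715, -0.0, -0.001]
force: [1.1, 0.1, -0.3]
opening: 17.2
grip_force: 30.0
```

```bash
python3 - <<'E'
from h import *
plans((575.5,340,26.2,1.548-np.pi/2))
cv2.imwrite("pics/w5.png",snapshot("wrist"))
E
```

```text
q6 -0.80 pos [574.9 338.8  97.4]
t [-0.003  -0.0016  0.0504] r [ 0.001 -0.001  0.   ] t=31.9
```

View pics/w5.png

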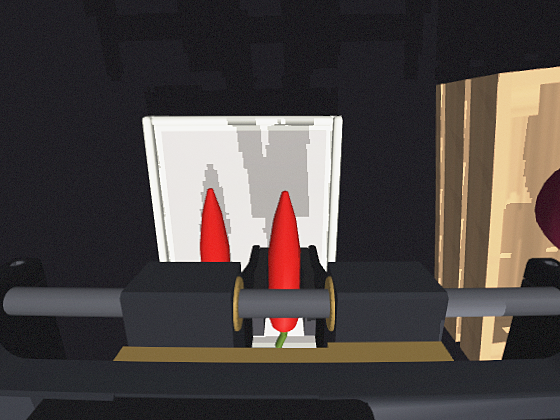

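The wrist view shows the held chilli at (285,190–330), the placed one at (212,190) parallel to it, and finger clearance on both sides. Lowering.

apply_moves(deltas=[{"tx":-0.002,"ty":0,"tz":0.01,"rx":0,"ry":0,"rz":0,"hand":0},{"tx":-0.002,"ty":0,"tz":0.02,"rx":0,"ry":0,"rz":0,"hand":0},{"tx":-0.002,"ty":0,"tz":0.03,"rx":0,"ry":0,"rz":0,"hand":0},{"tx":-0.002,"ty":0,"tz":0.04,"rx":0,"ry":0,"rz":0,"hand":0},{"tx":-0.002,"ty":0,"tz":0.045,"rx":0,"ry":0,"rz":0,"hand":0},{"tx":-0.002,"ty":0,"tz":0.048,"rx":0,"ry":0,"rz":0,"hand":0},{"tx":-0.002,"ty":0,"tz":0.048,"rx":0,"ry":0,"rz":0,"hand":0},{"tx":-0.002,"ty":0,"tz":0.048,"rx":0,"ry":0,"rz":0,"hand":0}])

```text
time: 32.8
eef_pos: [575.4, 340.7, 79.0]
ee_rot: [-0.699, 0.715, -0.0, 0.0]
force: [-0.5, -0.1, -0.6]
opening: 16.7
grip_force: 30.0
```

apply_moves(deltas=[{"tx":0,"ty":0,"tz":0.0015,"rx":0,"ry":0,"rz":0,"hand":0},{"tx":0,"ty":0,"tz":0.003,"rx":0,"ry":0,"rz":0,"hand":0},{"tx":0,"ty":0,"tz":0.0045,"rx":0,"ry":0,"rz":0,"hand":0},{"tx":0,"ty":0,"tz":0.0055,"rx":0,"ry":0,"rz":0,"hand":0},{"tx":0,"ty":0,"tz":0.006,"rx":0,"ry":0,"rz":0,"hand":0},{"tx":0,"ty":0,"tz":0.006,"rx":0,"ry":0,"rz":0,"hand":0}])

```text
time: 33.4
eef_pos: [575.4, 340.7, 77.2]
ee_rot: [-0.699, 0.715, -0.0, 0.0]
force: [-1.9, -1.0, 5.9]
opening: 17.1
grip_force: 30.0
```

apply_moves(deltas=[{"tx":0,"ty":0,"tz":0,"rx":0,"ry":0,"rz":0,"hand":0.22},{"tx":0,"ty":0,"tz":0,"rx":0,"ry":0,"rz":0,"hand":0.25},{"tx":0,"ty":0,"tz":0,"rx":0,"ry":0,"rz":0,"hand":0.27},{"tx":0,"ty":0,"tz":0,"rx":0,"ry":0,"rz":0,"hand":0.27},{"tx":0,"ty":0,"tz":0,"rx":0,"ry":0,"rz":0,"hand":0.27},{"tx":0,"ty":0,"tz":-0.03,"rx":0,"ry":0,"rz":0,"hand":0.27},{"tx":0,"ty":0,"tz":-0.08,"rx":0,"ry":0,"rz":0,"hand":0.27},{"tx":0,"ty":0,"tz":-0.16,"rx":0,"ry":0,"rz":0,"hand":0.4},{"tx":0,"ty":0,"tz":-0.26,"rx":0,"ry":0,"rz":0,"hand":0.5},{"tx":0,"ty":0,"tz":-0.36,"rx":0,"ry":0,"rz":0,"hand":0.5},{"tx":0.2,"ty":0,"tz":-0.5,"rx":0,"ry":0,"rz":0,"hand":0.5},{"tx":0.4,"ty":0,"tz":-0.5,"rx":0,"ry":0,"rz":0,"hand":0.5},{"tx":0.4,"ty":0,"tz":-0.5,"rx":0,"ry":0,"rz":0,"hand":0.5},{"tx":0.4,"ty":0,"tz":-0.5,"rx":0,"ry":0,"rz":0,"hand":0.5},{"tx":0.4,"ty":0,"tz":-0.5,"rx":0,"ry":0,"rz":0,"hand":0.5},{"tx":0.4,"ty":0,"tz":-0.5,"rx":0,"ry":0,"rz":0,"hand":0.5}])

```text
time: 35.0
eef_pos: [571.8, 180.5, 277.5]
ee_rot: [-0.699, 0.715, -0.0, 0.001]
force: [0.2, -0.5, 0.5]
opening: 43.5
grip_force: 0.0
```

```bash
python3 - <<'E'
from h import *
a=snapshot("top")[165:310,135:445]; b=snapshot("scene")
cv2.imwrite("pics/fin.png",np.vstack([cv2.resize(a,(640,299)),cv2.resize(b[130:,:],(560,290))[:, :560].copy() if 0 else cv2.copyMakeBorder(b[130:],0,0,0,80,0)]))
E
```

```text
(no output)
```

View pics/fin.png

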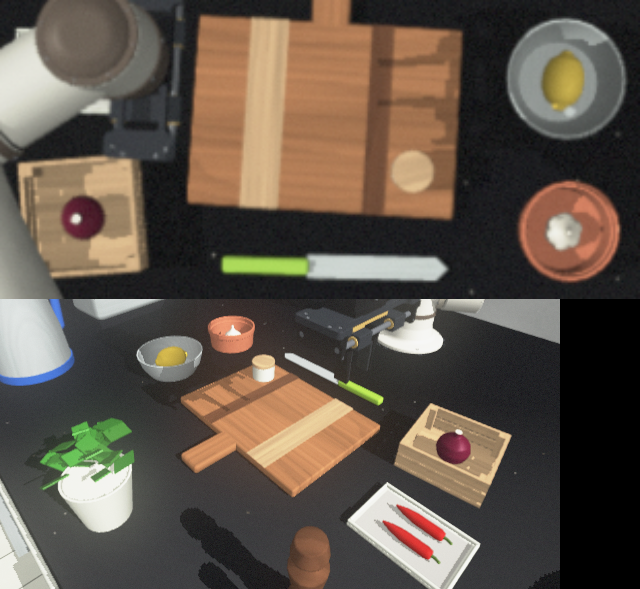

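The final view shows the lemon in the bowl, the garlic upright in the pot and the onion in the crate. Both chillies lie flat side by side in the dish at (410,530), and the salt pot is where it started.

```bash
python3 -c "
from rig import *
print(close_job())"
```

```text
the job is handed in; nothing more can be done
None
```

The job is handed in at about 35 s: the lemon is in the bowl, the onion in the crate, the garlic in the pot, and both chillies lie flat side by side in the dish, with the salt pot left where it stood.

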